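Draw and hold the piston for a filter leak test

TASK

Set the leak test up: turn the valve's selector knob until its pointer clicks in at the three-dot mark, and only then draw the pump's piston rod straight up, without forcing it against its bore, until its disc is level with the tip of the pointer on the post. The rod stays partly in the bore; finish while still gripping the rod and holding it at that height. Leave the knob at three dots, and do not knock the cups, dishes and other things about.

Things in the scene. Friction and masses are not known exactly. Their poses are not given: they have to be found in the camera images.
- valve: Fixed white-painted valve box, 110 x 110 mm, 60 mm high, standing on the table; origin at the centre of its underside, z up. The selector knob turns about the vertical through the origin. On the top face lie three marks of black dots 35 to 53 mm from the knob's axis: two dots towards the box's -x, one dot 0.65 rad to the -y side of that, three dots 0.65 rad to the +y side.
- selector (a joint): Selector knob, radians, growing clockwise seen from above. At value q its pointer aims, in the valve's frame, along (-cos q, sin q, 0). It clicks in at -0.65 (one dot), 0 (two dots) and 0.65 (three dots): a spring detent pulls it into the nearest of them; stops at -0.75 and 0.75. Turning over a click takes about 0.1 N m. May start anywhere from one dot to a little past two dots.
- selector_grip (a point): Point on the knob's axis at the height to grip, 35 mm above the box's top face (95 mm above the table). The knob is black: a disc of 44 mm with an upright bar on it, 42 mm long, 14 mm thick and 30 mm tall (its top is 7 mm above this point); the bar lies along the pointer's direction, the pointer end has a small nose at the foot and a white line on top. The point turns with the knob: its own -x axis is the pointer's direction.
- pump: Fixed test pump; origin under the bore on the table, z up. A base plate 80 x 160 x 10 mm (from y = -50 to +110 mm), an aluminium block 50 x 50 mm up to 110 mm above the table with a vertical bore 17.5 mm wide and 96 mm deep from its top, and at y = +90 mm an upright post 10 mm thick up to 205 mm that carries the pointer clip.
- pump_mouth (a point): Centre of the bore's mouth, on the block's top face, 110 mm above the table.
- plunger: Loose steel piston rod of 0.2 to 0.35 kg, standing in the bore; origin at the centre of the underside of its disc, z along the rod, up. Below the disc a rod 16 mm in diameter and 88 mm long, in the bore; the disc, 36 mm across and 5 mm thick, rests on the block's top face at the start; above the disc a round grip, 24 mm in diameter, from 5 to 50 mm above the origin. Nothing but gravity and light rubbing in the bore pulls on it; it slides back down if let go.
- plunger_disc (a point): Centre of the piston rod's disc, halfway up its thickness (2.5 mm above the body's origin).
- clip_tip (a point): Tip of the level pointer: a grey clip fixed on the post with a horizontal nose towards the bore. The tip is 45 mm from the bore's axis, on its +y side in the pump's frame, 28 to 58 mm higher than the disc's starting height. The nose is 4 to 12 mm thick and reaches from the post (90 mm from the axis) to the tip; the axes are the pump's.
- cup_mid: Bystander, loose: capped specimen cup, 40 mm across, 66 mm tall, standing between the valve box and the pump; origin at the centre of its underside.
- cup_back: Bystander, loose: a second such cup near the back of the table; origin at the centre of its underside.
- dish_front: Bystander, loose: covered petri dish, 92 mm across, 15 mm high, lying near the robot; origin at the centre of its underside.
- dish_side: Bystander, loose: a second such dish near the back; origin at the centre of its underside.
- cylinder_meas: Bystander, loose: clear measuring cylinder, 34 mm across on a 68 mm foot, 198 mm tall; origin at the centre of its underside.
- bottle: Bystander, loose: jar, 66 mm across, 100 mm tall; origin at the centre of its underside.
- spatula: Bystander, loose: thin steel spatula lying flat, 160 mm long; origin at the centre of its underside.
Not all that is in view belongs to the job. Of the things that look like the plunger, the largest one is meant.

How it is judged:
By the outcome, as a careful person would: the job done as asked, in the order asked, and still so for the second after the job is handed in, while the arm keeps its last pose, push and grip.
It also fails if it takes over 58 s, if anything falls off the work surface, if the arm or the gripper's body presses on something with over 40 N, if the wrist force passes 120 N, or if a joint passes its speed limit or range.

ROBOT

A 7-joint arm with a two-finger parallel gripper is mounted at the origin on the work surface. World frame = base frame: x ahead of the robot, y to its left, z up, the work surface at z = 0. Lengths are in m, angles in rad, forces in N, time in s.
With the tool pointing down it reaches from about 0.375 to 0.925 m from the base axis. Payload 3.1 kg.
Tool frame: the origin (TCP) lies between the finger pads; the fingertips stand 19 mm ahead of it and the grasp point (between the pads) is the TCP; z points along the fingers, y is the direction in which the jaws open and shut (so a half turn about z gives the same grasp; the last joint's range is limited). The gripper opens to 85 mm and grips with 20 to 120 N. Pads are 22 mm wide; open, the fingers measure 114 mm over their backs; the gripper's body (76 mm by 85 mm) begins 54 mm behind the grasp point. The pads swing forward as they close: fully open they stand 13 mm farther back than shut.
Start: joints at [-1.414, 0.383, 0.044, 1.598, -0.018, 1.161, -0.05], TCP at [0.164, 0.629, 0.25] pointing down, gripper open.
Joint ranges: [-2.61, 2.61], [-0.41, 2.15], [-1.48, 1.57], [0, 2.5], [-1.57, 4.71], [0.05, 1.97], [-2.85, 2.85]. Speed limits (rad/s): [2.79, 2.79, 3.14, 3.14, 3.14, 3.14, 3.14].

INTERFACE

Orientations are given as a unit quaternion [x, y, z, w].
In Python, from bench import move_ptp, movel, move_j, move_gripper, pause, inverse_kinematics, read_camera, camera_params, MotionError, sign_off, look_for, tip_of, read_time_s, read_qpos, read_joint_vel, read_effort, read_eef_pos, read_tcp_rot, read_ft_force, read_ft_torque, read_finger_gap gives the robot as it stands. Calls block until the motion is done:
- move_ptp(position, orientation): joint-space move of the TCP to a pose.
- movel(position, orientation=None, speed=0.15): straight line of the TCP; orientation=None keeps the orientation; speed is the mean speed in m/s.
- move_j(angles): joint-space move.
- move_gripper(opening, effort=None): finger opening in m; effort is the grip in N (None keeps the last); returns when the fingers have stopped.
- pause(seconds).
- inverse_kinematics(position, orientation): joint angles nearest the present ones, or None.
- read_camera(name): name is "side" or "top" or "wrist"; returns the picture (420x560x3 uint8, red, green, blue); there is no depth.
- camera_params(name): a dict with "K" (3x3 intrinsics, pixels), "camera_from_world" (4x4, takes a point from world to camera coordinates). Camera axes: x right, y down, z forward; pixel columns grow to the right and rows downward; lengths in m; the calibration is good to about 2 mm. A picture is of the moment at which its call begins: read the wrist's pose just before it. camera_params takes no time and is no camera call; for the wrist camera it gives the pose at the moment of the call.
A pose or a line that the arm cannot do raises MotionError and nothing moves.
- sign_off(): hands the job in, once; it reports no verdict.
Trained networks look in the newest picture that a camera, given by its name, has taken for a name from the list of things; names that differ only in an ending like _2 or _b are one class to them, and where a whole thing is asked for, a point or a joint stands for the part that bears it (a point fixed in the world has none). Each returns a list of dicts, best first, with "confidence" (0 to 1); they miss things now and then, are a little off and sometimes report something else, mostly with a low value. They report only what shows in the picture. A call takes as long as a camera call. They do not tell look-alikes from the thing itself.
- look_for(camera, name): "at" ([column, row] in pixels, amid what is visible of it).
- tip_of(camera, name): "at" ([column, row] in pixels: a listed point, or the origin of a listed thing).
Readings, each from a call of its own:
- read_time_s(): time.
- read_qpos(): joint angles.
- read_joint_vel(): joint speeds.
- read_effort(): joint torques, N m.
- read_eef_pos(): TCP position.
- read_tcp_rot(): TCP orientation.
- read_ft_force(): force on the tool from outside, world axes, zero at the start.
- read_ft_torque(): the same for the moment, N m.
- read_finger_gap(): finger opening in m.
Only numpy, scipy, OpenCV 4.12 (cv2) and the standard library are available. Lean on these libraries where they do the work, as an engineer would, in place of code of your own. Each camera call takes 0.05 s, during which the arm holds its last target. There are 200 camera calls.

## Working session

There is one attempt and no reset: what is moved stays moved. The work goes in short steps, each a Python script; the robot and the scene stay as the last script left them, time stands still between calls to the robot, and variables do not carry over. Pictures are saved under pics/ and viewed, about 8 in all and at most 12, crops included, and the job is handed in when it is done.

```bash
mkdir -p pics
cat > h.py <<'E'
from bench import *
import numpy as np, cv2
def snap(c,f):
    im=read_camera(c); cv2.imwrite(f'pics/{f}.png',im[:,:,::-1]); return im
def ray(c,px,P=None):
    P=P or camera_params(c); T=np.array(P["camera_from_world"]);K=np.array(P["K"])
    d=T[:3,:3].T@np.linalg.inv(K)@np.array([px[0],px[1],1.]); o=-T[:3,:3].T@T[:3,3]; return o,d
def atz(c,px,z,P=None):
    o,d=ray(c,px,P); return o+d*(z-o[2])/d[2]
def proj(c,p,P=None):
    P=P or camera_params(c); q=np.array(P["camera_from_world"])@np.append(p,1); u=np.array(P["K"])@q[:3]; return u[:2]/u[2]
def tri(obs):
    A=np.zeros((3,3));b=np.zeros(3)
    for c,px in obs:
        o,d=ray(c,px);d=d/np.linalg.norm(d);M=np.eye(3)-np.outer(d,d);A+=M;b+=M@o
    return np.linalg.solve(A,b)
E
python3 - <<'E'
from h import *
a=snap('top','top0');b=snap('side','side0')
for c in('top','side'):
    P=camera_params(c);T=np.array(P["camera_from_world"]);print(c,(-T[:3,:3].T@T[:3,3]).round(3))
    for n in('selector_grip','pump_mouth','plunger_disc','clip_tip','valve','pump','cup_mid'):
        print(c,n,[(np.round(d['at'],1).tolist(),round(d['confidence'],2)) for d in tip_of(c,n)][:4])
print(read_time_s())
E
```

```text
top [ 0.489 -0.019  1.146]
top selector_grip [([356.9, 221.2], 0.68)]
top pump_mouth [([207.6, 236.2], 0.69), ([340.2, 294.8], 0.37)]
top plunger_disc [([204.9, 236.3], 0.67), ([251.2, 240.2], 0.55), ([211.9, 203.6], 0.44)]
top clip_tip [([179.5, 236.1], 0.61)]
top valve [([352.7, 222.3], 0.8), ([294.9, 148.8], 0.3), ([207.5, 236.3], 0.2)]
top pump [([214.0, 239.7], 0.59)]
top cup_mid [([278.1, 289.4], 0.56), ([277.2, 214.8], 0.52)]
side [0.368 0.662 0.912]
side selector_grip [([299.5, 155.9], 0.7)]
side pump_mouth [([277.5, 283.4], 0.71), ([163.1, 339.0], 0.21)]
side plunger_disc [([237.5, 288.4], 0.58), ([275.8, 284.4], 0.56), ([366.5, 207.1], 0.17)]
side clip_tip [([272.9, 239.7], 0.64)]
side valve [([299.0, 180.0], 0.84), ([278.8, 284.2], 0.16)]
side pump [([277.7, 314.1], 0.9)]
side cup_mid [([270.3, 239.8], 0.97), ([276.6, 287.3], 0.27)]
0.8
```

View pics/top0.png

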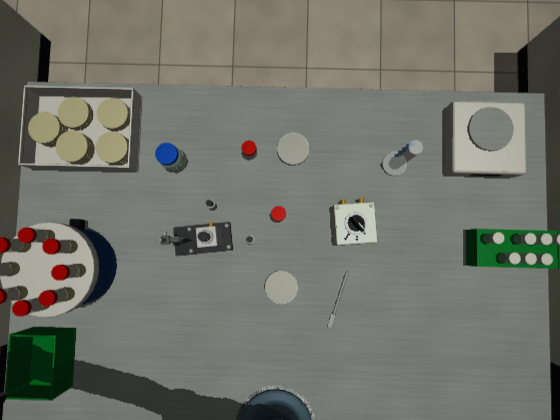

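View pics/side0.png

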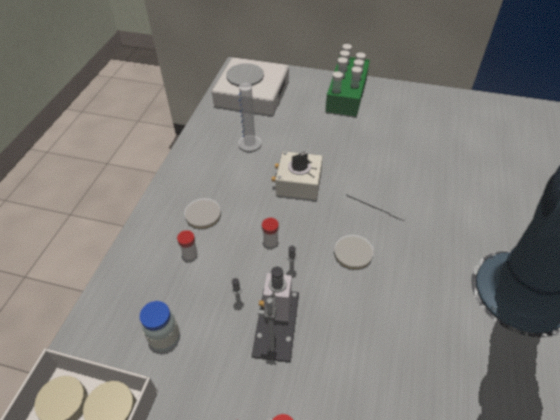

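The rod in the pump is at top (205,236) and side (277,280). The look-alikes are two small pins, at top (251,240) and (211,203). The one in the pump block is the largest, so it is the one meant. The valve is at top (354,223), and its dots face the robot. Next I'll enlarge both and compute positions.

Run:
```python
from h import *
t=cv2.imread('pics/top0.png');s=cv2.imread('pics/side0.png')
f=lambda im,x,y,w,h:cv2.resize(im[y:y+h,x:x+w],(400,300),interpolation=cv2.INTER_CUBIC)
cv2.imwrite('pics/crop1.png',np.vstack([np.hstack([f(t,154,200,100,75),f(t,322,195,64,48)]),np.hstack([f(s,220,245,120,90),f(s,268,142,64,48)])]))
sg=tri([('top',(356.9,221.2)),('side',(299.5,155.9))]);print('sg',sg)
print('sg z',atz('top',(356.9,221.2),.095),atz('side',(299.5,155.9),.095))
print('valve',atz('top',(352.7,222.3),0),atz('side',(299,180),0))
print('mouth',tri([('top',(207.6,236.2)),('side',(277.5,283.4))]),atz('top',(207.6,236.2),.11),atz('side',(277.5,283.4),.11))
print('disc',atz('top',(204.9,236.3),.1125),atz('side',(275.8,284.4),.1125))
print('clip',tri([('top',(179.5,236.1)),('side',(272.9,239.7))]))
print('pump',atz('top',(214,239.7),0),atz('side',(277.7,314.1),0))
print('K',camera_params('top')['K'][0][0],camera_params('wrist')['K'][0][0]); 
print(np.array(camera_params('wrist')['camera_from_world']).round(3),read_tcp_rot(),read_eef_pos(),proj('top',[.164,.629,.25]))
print('cupmid',atz('side',(270.3,239.8),0))
```

```text
sg [ 0.55695986 -0.19675843  0.09974668]
sg z [ 0.55914837 -0.19722804  0.095     ] [ 0.55616896 -0.20205314  0.095     ]
valve [ 0.56206364 -0.2015146   0.        ] [ 5.57195894e-01 -2.09354420e-01  1.11022302e-16]
mouth [0.50979984 0.18469702 0.109255  ] [0.51043922 0.18468617 0.11      ] [0.50900831 0.18503477 0.11      ]
disc [0.50996219 0.19105406 0.1125    ] [0.51121965 0.18959352 0.1125    ]
clip [0.50659716 0.20975691 0.28614511]
pump [0.50329682 0.18791919 0.        ] [0.50781422 0.19370453 0.        ]
K 406.8818551665045 368.1841663300807
[[ 0.251  0.968 -0.    -0.649]
 [ 0.932 -0.242  0.269 -0.035]
 [ 0.26  -0.068 -0.963  0.38 ]
 [ 0.     0.     0.     1.   ]] [ 1.26993886e-01  9.91903498e-01  5.73271381e-05 -3.10159147e-06] [0.16380358 0.62906681 0.25032188] [-17.60562941 390.51331322]
cupmid [0.57750726 0.00510519 0.        ]
```

View pics/crop1.png

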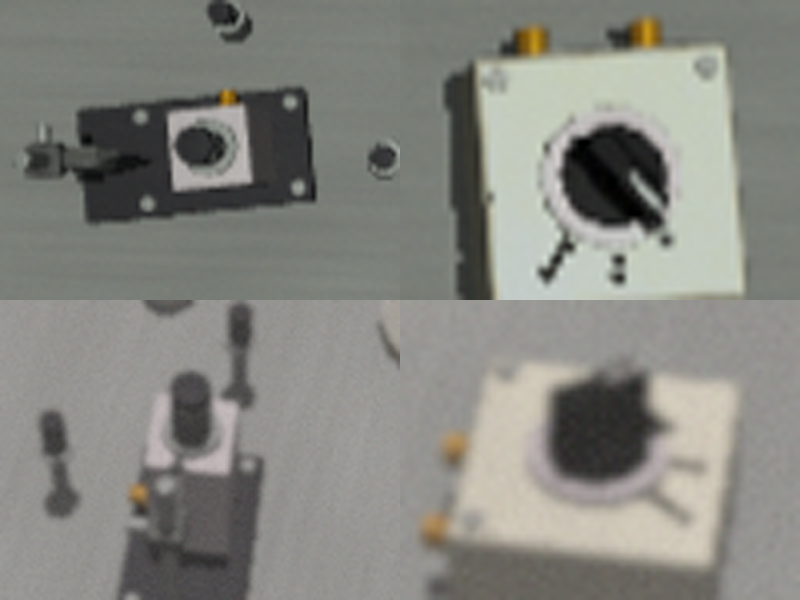

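The crop confirms it: the large black-gripped rod with the disc stands in the pump block, and the other two are thin pins. The knob points at one dot, on the image right. Three dots is at the lower left. Next I'll move over the valve and measure it from near.

```bash
cat >> h.py <<'E'
def down(xa):  # tool down, tool x at world angle xa
    return [float(np.cos(xa/2)),float(np.sin(xa/2)),0.,0.]
E
python3 - <<'E'
from h import *
p=[.557,-.2,.25]
for a in(.72,-.58,3.86,2.56):
    q=inverse_kinematics(p,down(a)); print(a,None if q is None else np.round(q,2))
movel([.164,.629,.31],speed=.3)
print(read_time_s())
move_ptp([.557,-.2,.29],down(.72)); print(read_time_s(),read_eef_pos(),read_qpos().round(2) if hasattr(read_qpos(),'round') else read_qpos())
snap('wrist','w1')
for n in('selector_grip','valve'):
    for d in tip_of('wrist',n)[:2]: print(n,d, atz('wrist',d['at'],.095 if n!='valve' else 0))
E
```

```text
0.72 [-0.62  0.51  1.18  1.78 -0.51  1.2  -0.14]
-0.58 [-0.7   0.68  1.38  1.78 -0.69  1.29 -1.29]
3.86 [ 0.94  0.39 -0.82  1.71  0.31  1.18  2.33]
2.56 [-0.4   0.35  0.83  1.77 -0.29  1.14  1.51]
1.15
4.3583 [ 0.55757574 -0.19872979  0.28986972] [-0.44  0.32  0.88  1.73 -0.26  1.21 -0.35]
selector_grip {'at': [286.2, 180.6], 'confidence': 0.84} [ 0.55698923 -0.20141179  0.095     ]
selector_grip {'at': [51.8, 171.9], 'confidence': 0.41} [ 0.42643516 -0.04150208  0.095     ]
valve {'at': [285.8, 163.3], 'confidence': 0.69} [ 0.55671044 -0.20202712  0.        ]
```

View pics/w1.png

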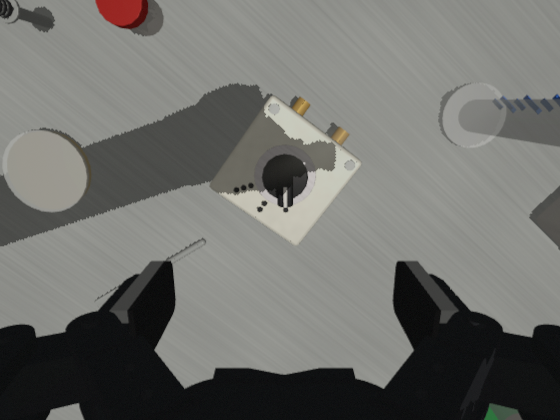

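The wrist view shows the valve box from above. Its corners are at (272,95), (361,162), (297,244) and (211,186). The three dots are at (237–251,186–190), the two dots at about (262,206) and the single dot at (285,210). The pointer aims at one dot.

Run:
```python
from h import *
c=np.array([atz('wrist',p,.06) for p in[(272,95),(361,162),(297,244),(211,186)]]);m=c.mean(0)
print('corners mean',m, 'sides',np.linalg.norm(np.diff(c,axis=0),axis=1))
for a,b in((1,0),(2,3)): v=c[b]-c[a];print('y-axis ang',np.arctan2(v[1],v[0])-np.pi/2)
for a,b in((3,0),(2,1)): v=c[b]-c[a];print('x-axis ang',np.arctan2(v[1],v[0]))
for p,n,o in(((243.5,188),'3',-.65),((285.5,210),'1',.65),((262,206),'2',0)):
    v=atz('wrist',p,.06)-m;print(n,np.hypot(*v[:2]),'yaw',np.arctan2(v[1],v[0])%(2*np.pi)-np.pi-o)
```

```text
corners mean [ 0.55584094 -0.20165194  0.06      ] sides [0.10600319 0.10490098 0.10519604]
y-axis ang 0.09360192921100952
y-axis ang 0.09964031031429399
x-axis ang 0.10673056415697747
x-axis ang 0.09909800715826664
3 0.04363076810915607 yaw 0.13283520283080696
1 0.036896431251172875 yaw 0.07982175127429814
2 0.04014221439570105 yaw 0.10393923388124637
```

Run:
```python
from h import *
x,y=.5565,-.2015
move_gripper(.05,30)
move_ptp([x,y,.16],down(.75)); movel([x,y,.097],speed=.08)
print(read_time_s(),'F',np.round(read_ft_force(),1))
move_gripper(0.0,35); print('gap',read_finger_gap(),np.round(read_ft_force(),1),np.round(read_ft_torque(),2))
q0=list(read_qpos())
for i in range(1,6):
    movel([x,y,.097],down(.75-1.32*i/5)); print(read_time_s(),np.round(read_ft_force(),1),np.round(read_ft_torque(),2),np.round(read_eef_pos(),4))
print(q0[6],read_qpos()[6],read_finger_gap())
```

```text
6.4667 F [-0.1  0.9  1.2]
gap 0.013370354898956036 [-2.7  1.6  5.9] [ 0.32  0.54 -0.01]
7.2917 [-2.8  1.3  6. ] [0.4  0.56 0.06] [ 0.5563 -0.201   0.0977]
7.7083 [-2.6  3.3  5.8] [ 0.47  0.63 -0.12] [ 0.5563 -0.201   0.0977]
8.125 [-2.7  3.5  6.2] [0.48 0.62 0.12] [ 0.5563 -0.2009  0.0977]
8.5417 [-3.8  1.7  6.7] [ 0.5   0.65 -0.1 ] [ 0.5563 -0.2009  0.0977]
8.9583 [-2.4  2.9  6.4] [ 0.54  0.64 -0.01] [ 0.5563 -0.2008  0.0977]
-0.15657147151994477 -1.2750466782231078 0.013350627584671895
```

Run:
```python
from h import *
x,y=.5565,-.2015
pause(.2);move_gripper(.05); movel([x,y,.29],speed=.2)
im=snap('wrist','w2'); print(read_time_s(),proj('wrist',[x,y,.08]))
c=proj('wrist',[x,y,.08]).astype(int); k=im[c[1]-75:c[1]+75,c[0]-75:c[0]+75,::-1]
cv2.imwrite('pics/w2c.png',cv2.resize(k,(600,600),interpolation=cv2.INTER_CUBIC))
```

```text
10.7667 [282.43097884 174.0742076 ]
```

View pics/w2c.png

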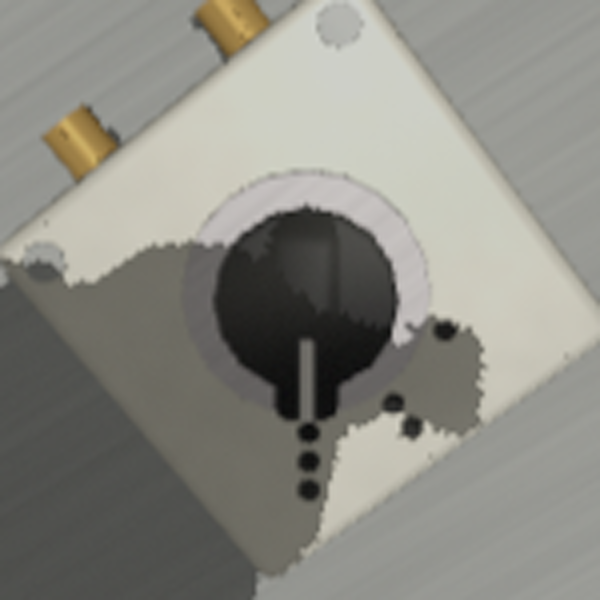

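The pointer's white line lies right on the three-dot row at crop (308,433–490), so the knob is set. Next is the pump. I'll take a vertical view and a tilted view to measure the bore and the clip tip.

```bash
cat >> h.py <<'E'
from scipy.spatial.transform import Rotation as R
def tilt(xa,t): # tool x horizontally at xa, tilted by t so tool z leans to -x direction
    r=R.from_quat(down(xa)); return (r*R.from_euler('y',-t)).as_quat().tolist()
def show(n,px,z): return None
E
python3 - <<'E'
from h import *
import pickle
x,y=.5565,-.2015
xa=-np.pi/2+.09
print(R.from_quat(tilt(xa,.7)).as_matrix()[:,2].round(2))
movel([x,y,.31],speed=.3)
move_ptp([.51,.16,.31],down(xa)); print(read_time_s(),np.round(read_eef_pos(),3))
out={}
def look(tag):
    P=camera_params('wrist');im=snap('wrist',tag)
    out[tag]=P
    for n in('clip_tip','plunger_disc','pump_mouth'):
        for d in tip_of('wrist',n)[:2]: print(tag,n,np.round(d['at'],1),round(d['confidence'],2))
    T=np.array(P["camera_from_world"]);print('cam',(-T[:3,:3].T@T[:3,3]).round(3))
    return im
a=look('pa')
for t in(.8,.65,.5,.35):
    q=inverse_kinematics([.505,.115,.23],tilt(xa,t))
    print(t,None if q is None else np.round(q,2))
    if q is not None:
        try: move_ptp([.505,.115,.23],tilt(xa,t)); break
        except MotionError as e: print(e)
b=look('pb'); print(read_time_s())
pickle.dump(out,open('views.pkl','wb'))
cv2.imwrite('pics/pab.png',cv2.resize(np.hstack([a,b])[:,:,::-1],(800,300),interpolation=cv2.INTER_AREA))
E
```

```text
[-0.06  0.64 -0.76]
14.3667 [0.51 0.16 0.31]
pa clip_tip [285.1 277.7] 0.73
pa clip_tip [283.5 182.9] 0.5
pa plunger_disc [282.9 211. ] 0.86
pa plunger_disc [195.6 190. ] 0.81
pa pump_mouth [283.  279.4] 0.57
pa pump_mouth [282.  209.3] 0.51
cam [0.515 0.092 0.434]
0.8 [-0.9   0.8   1.38  2.01 -1.33  1.82 -2.13]
pb clip_tip [273.8 238.2] 0.69
pb plunger_disc [147.3  90.6] 0.97
pb plunger_disc [269.4 151.6] 0.77
cam [ 0.516 -0.021  0.268]
18.675
```

View pics/pab.png

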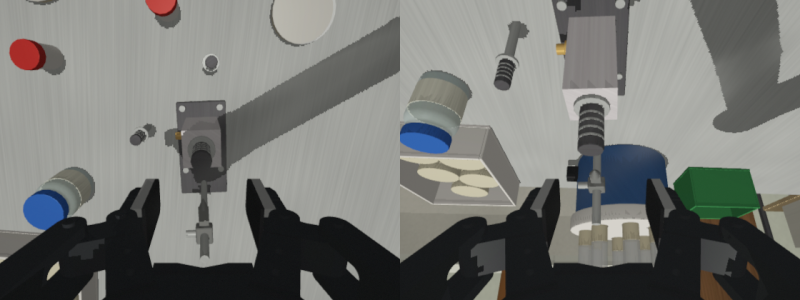

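Both views show the pump upside-down, with up in the image being towards −y. In B the rod is at about (275,175) and the clip nose and post at about (277,240) in full-size pixels. I'll enlarge both to get exact pixels.

Run:
```python
import cv2,numpy as np
a=cv2.imread('pics/pa.png');b=cv2.imread('pics/pb.png')
f=lambda im,x,y:cv2.resize(im[y:y+150,x:x+100],(400,600),interpolation=cv2.INTER_CUBIC)
cv2.imwrite('pics/pab2.png',np.hstack([f(a,235,190),f(b,225,115)]))
```

```text
(no output)
```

View pics/pab2.png

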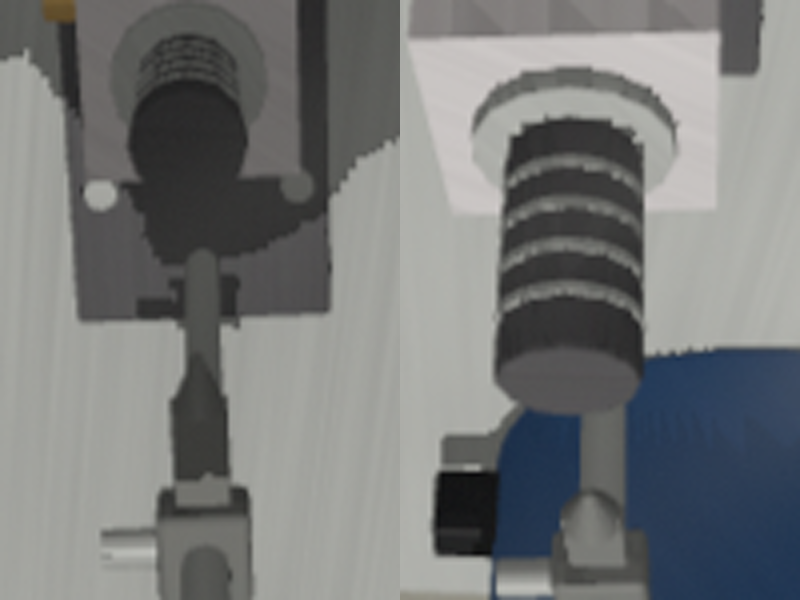

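Run:
```python
from h import *
import pickle
V=pickle.load(open('views.pkl','rb'));A,B=V['pa'],V['pb']
fb=lambda x,y:((x-400)/4+225-.5+.125,y/4+115-.375); fa=lambda x,y:(x/4+235-.375,y/4+190-.375)
c=np.array([atz('w',fb(*p),.11,B) for p in((410,38),(720,32),(715,207),(450,213))]);print(c.round(4),c.mean(0))
for a,b in((0,3),(1,2),):v=c[b]-c[a];print('yaw(y)',np.arctan2(v[1],v[0])-np.pi/2)
for a,b in((0,1),(3,2)):v=c[b]-c[a];print('yaw(x)',np.arctan2(v[1],v[0]))
# disc top ellipse widest points
for p in((473,135),(676,135)):print('disc edge B',atz('w',fb(*p),.115,B))
for p in((111,72),(267,72)):print('disc edge A',atz('w',fa(*p),.115,A))
for p in((130,140),(247,140)):print('grip top edge A',atz('w',fa(*p),.16,A))
for p in((495,370),(643,370)):print('grip top edge B',atz('w',fb(*p),.16,B))
# base plate corners far end
e=[atz('w',fa(*p),.01,A) for p in((78,321),(329,311))];v=e[1]-e[0];print('plate end',np.round(e,4),'yaw',np.arctan2(v[1],v[0]))
bore=np.array([.5095,.187])
oa,da=ray('w',(285,278),A);ob,db=ray('w',(273.5,237.5),B)
for yaw in(.07,.1):
    tip=bore+.045*np.array([-np.sin(yaw),np.cos(yaw)]);print('tipxy',tip)
    for o,d in((oa,da),(ob,db)):
        s=(tip[1]-o[1])/d[1];print(' on ray',(o+s*d).round(4))
AA=np.zeros((3,3));bb=np.zeros(3)
for o,d in((oa,da),(ob,db)):
    d=d/np.linalg.norm(d);M=np.eye(3)-np.outer(d,d);AA+=M;bb+=M@o
print('tri',np.linalg.solve(AA,bb))
for z in(.13,.14,.15,.16,.17):print(z,proj('t',[.5055,.232,z],A).round(1),proj('t',[.5055,.232,z],B).round(1),proj('top',[.5055,.232,z]).round(1),proj('side',[.5055,.232,z]).round(1))
```

```text
[[0.5352 0.1656 0.11  ]
 [0.4857 0.1597 0.11  ]
 [0.4797 0.2089 0.11  ]
 [0.5298 0.2155 0.11  ]] [0.50760863 0.18743865 0.11      ]
yaw(y) 0.10829136767830216
yaw(y) 0.12167084183049837
yaw(x) -3.022280947675384
yaw(x) -3.011276628832239
disc edge B [0.52496979 0.18382135 0.115     ]
disc edge B [0.49046424 0.18069683 0.115     ]
disc edge A [0.52530541 0.18616566 0.115     ]
disc edge A [0.49022632 0.18300444 0.115     ]
grip top edge A [0.51905973 0.18637412 0.16      ]
grip top edge A [0.49616398 0.18431167 0.16      ]
grip top edge B [0.51918989 0.18404304 0.16      ]
grip top edge B [0.49612167 0.18196066 0.16      ]
plate end [[0.5331 0.2997 0.01  ]
 [0.4547 0.2892 0.01  ]] yaw -3.0083603179493097
tipxy [0.50635257 0.2318898 ]
 on ray [0.5008 0.2319 0.1584]
 on ray [0.5002 0.2319 0.1594]
tipxy [0.5050075  0.23177519]
 on ray [0.5008 0.2318 0.1587]
 on ray [0.5003 0.2318 0.1595]
tri [0.50057333 0.23122576 0.15971174]
0.13 [279.6 263. ] [267.3 202.6] [187.1 237.5] [272.6 298.8]
0.14 [279.5 267.9] [267. 214.] [186.1 237.4] [272.5 296.1]
0.15 [279.4 273. ] [266.7 225.8] [185.1 237.3] [272.4 293.4]
0.16 [279.3 278.5] [266.4 238. ] [184.  237.2] [272.3 290.6]
0.17 [279.1 284.4] [266.1 250.7] [183.  237.1] [272.2 287.7]
```

The bore is at about (0.5076, 0.1862) with yaw 0.12. The tip is at about (0.5006, 0.231, 0.1595), and both views agree to 1 mm. The lift is therefore about 47 mm. I'll grasp with the jaws along pump x, clear of the clip.

Run:
```python
from h import *
xa=-np.pi/2+.12; x,y=.5076,.1862
try: movel([.505,.115,.28],down(xa),speed=.1)
except MotionError as e: print(e); move_ptp([.505,.115,.28],down(xa))
movel([x,y,.25],down(xa)); f=np.array(read_ft_force()); print(read_time_s(),f.round(1),np.round(read_ft_torque(),2),read_eef_pos())
movel([x,y,.140],speed=.08); print(np.round(read_ft_force(),1),np.round(read_eef_pos(),4))
move_gripper(0.0,40); pause(.2)
print('gap',read_finger_gap(),np.round(read_ft_force(),1),np.round(read_ft_torque(),2),np.round(read_eef_pos(),4),read_time_s(),np.round(read_qpos(),2))
```

```text
20.3 [0.4 0.2 0.3] [-0.04 -0.01 -0.01] [0.5077463  0.18447012 0.2499864 ]
[-0.8 -0.1  0.3] [0.5081 0.1863 0.1405]
gap 0.022706863643205767 [1.7 0.4 1.2] [ 0.12 -0.41  0.05] [0.5085 0.1864 0.1406] 22.375 [-1.42  0.74  1.32  1.99 -0.83  1.1  -2.74]
```

Run:
```python
from h import *
z0=.140; x,y=.5082,.1862
e0=np.array(read_eef_pos())
for i in range(1,9):
    movel([x,y,z0+.046*i/8],speed=.03)
    f=np.array(read_ft_force());e=np.array(read_eef_pos())
    print(f.round(1),np.round(read_ft_torque(),2),e.round(4),round(read_finger_gap(),4))
    x+=np.clip(f[0]*.0001,-.0004,.0004);y+=np.clip(f[1]*.0001,-.0004,.0004)
print(read_time_s(),'lift',e[2]-e0[2],x,y)
s=snap('side','s2');t=snap('top','t2');w=snap('wrist','w3')
for c in('side','top','wrist'):
    for n in('clip_tip','plunger_disc'):print(c,n,[(np.round(d['at'],1).tolist(),round(d['confidence'],2)) for d in tip_of(c,n)][:3])
dz=e[2]-e0[2]
for c in('side','top','wrist'):print(c,'exp disc',proj(c,[.508,.1862,.1125+dz]).round(1),'tip',proj(c,[.5006,.231,.1595]).round(1))
f=lambda im,x,y,w,h,W,H:cv2.resize(im[y:y+h,x:x+w,::-1],(W,H),interpolation=cv2.INTER_CUBIC)
cv2.imwrite('pics/lift.png',np.hstack([f(s,215,225,120,120,400,400),f(w,160,100,240,240,400,400)]))
```

```text
[ 3.3  0.9 -2.1] [ 0.14 -0.86 -0.02] [0.5084 0.1864 0.1458] 0.0232
[ 2.4 -0.1 -1.2] [ 0.16 -0.61 -0.03] [0.5084 0.1863 0.1517] 0.0229
[ 2.5  0.5 -0.1] [ 0.08 -0.5  -0.01] [0.5085 0.1862 0.1575] 0.0231
[ 0.9  0.5 -2.2] [ 0.07 -0.29  0.01] [0.5086 0.1862 0.1631] 0.0227
[ 0.2  0.7 -2.8] [ 0.07 -0.09 -0.04] [0.5086 0.1862 0.1688] 0.0232
[ 0.4  0.7 -3.4] [-0.    0.01  0.05] [0.5088 0.1863 0.1746] 0.0231
[ 0.4 -0.2 -2.7] [-0.01 -0.01 -0.02] [0.5092 0.1865 0.1805] 0.0228
[-1.   1.2 -2.8] [0.03 0.07 0.04] [0.5093 0.1865 0.1863] 0.0232
25.1083 lift 0.04565850239672192 0.5091138787258596 0.18661006831850138
side clip_tip [([274.4, 292.5], 0.63)]
side plunger_disc [([236.5, 285.4], 0.64), ([277.7, 273.0], 0.57), ([289.9, 253.3], 0.45)]
top clip_tip []
top plunger_disc [([202.6, 237.0], 0.6), ([254.1, 153.4], 0.56), ([211.1, 200.0], 0.5)]
wrist clip_tip [([283.3, 351.0], 0.57)]
wrist plunger_disc [([311.3, 34.6], 0.87), ([284.2, 259.6], 0.74), ([156.0, 189.4], 0.62)]
side exp disc [277.5 270.6] tip [275.  290.8]
top exp disc [203.1 236.7] tip [184.4 239.3]
wrist exp disc [282.8 257.9] tip [287.  346.7]
```

View pics/lift.png

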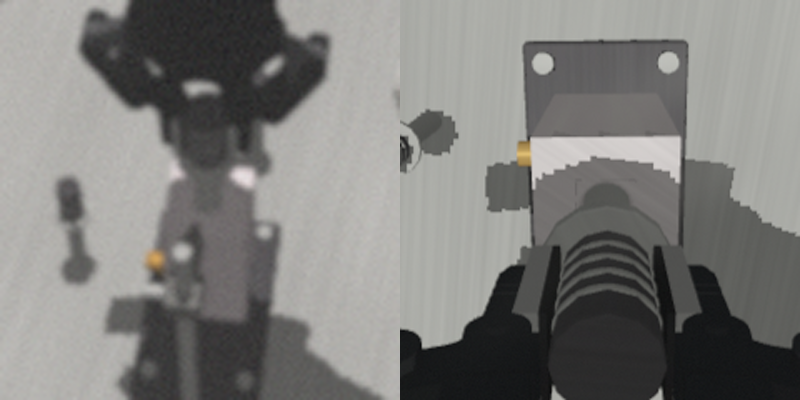

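Run:
```python
from h import *
import pickle
V=pickle.load(open('views.pkl','rb'));A,B=V['pa'],V['pb']
b=np.array([.508,.1862]);u=np.array([-np.sin(.12),np.cos(.12)])
cb=lambda p:((p[0]-225+.375)*4+400,(p[1]-115+.375)*4); ca=lambda p:((p[0]-235+.375)*4,(p[1]-190+.375)*4)
P=lambda s,z:np.append(b+s*u,z)
for n,s,z in(('disc top near',-.018,.115),('disc bot near',-.018,.11),('grip top near',-.012,.16),('grip top far',.012,.16),('block near',-.025,.11),('block far',.025,.11),('tip',.045,.1595),('tip+2',.045,.1615)):
    print(n,'B',np.round(cb(proj('',P(s,z),B)),0),'A',np.round(ca(proj('',P(s,z),A)),0))
```

```text
disc top near B [564.  82.] A [185.   1.]
disc bot near B [565.  58.] A [185.  -4.]
grip top near B [560. 343.] A [184.  86.]
grip top far B [571. 413.] A [188. 201.]
block near B [562.  29.] A [184. -34.]
block far B [581. 206.] A [191. 175.]
tip B [583. 489.] A [193. 351.]
tip+2 B [583. 499.] A [193. 355.]
```

Run:
```python
from h import *
e=np.array(read_eef_pos());movel([.5088,.1864,.1877],speed=.02);pause(.5)
e=np.array(read_eef_pos());print('disc z',.1125+e[2]-.1406,e.round(4),np.round(read_ft_force(),1),np.round(read_ft_torque(),2),round(read_finger_gap(),4))
w=snap('wrist','w4');print([(np.round(d['at'],1).tolist(),round(d['confidence'],2)) for d in tip_of('wrist','plunger_disc')][:3],proj('wrist',[.508,.1862,.1125+e[2]-.1406]).round(1))
print('grip top far edge',proj('wrist',[.5066,.1981,.16+e[2]-.1406]),'near',proj('wrist',[.5094,.1743,.16+e[2]-.1406]),'disc near',proj('wrist',[.5101,.1683,.115+e[2]-.1406]))
t=snap('top','t3')
cv2.imwrite('pics/fin.png',np.hstack([cv2.resize(t[195:243,322:386,::-1],(400,300),interpolation=cv2.INTER_CUBIC),cv2.resize(w[195:345,185:385,::-1],(400,300),interpolation=cv2.INTER_CUBIC)]));print(read_time_s())
```

```text
disc z 0.15958937953160013 [0.5088 0.1864 0.1877] [-0.6  0.4 -3.3] [ 0.01 -0.04 -0.  ] 0.0231
[([156.1, 190.6], 0.71), ([285.0, 258.6], 0.59), ([308.9, 34.8], 0.55)] [282.  257.7]
grip top far edge [281.33627624 349.50082646] near [281.49348777 284.5166598 ] disc near [282.12779437 221.26887014]
26.4583
```

View pics/fin.png

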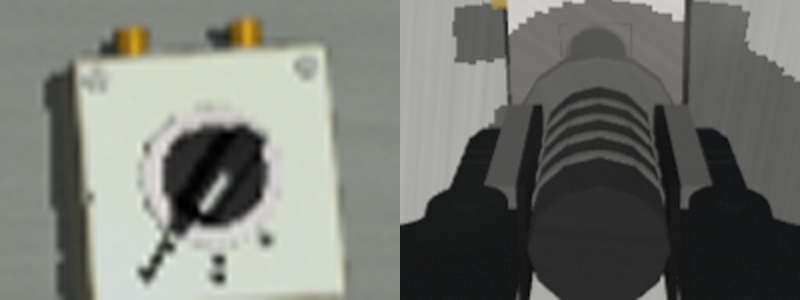

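The pointer is still on three dots, and the rod is held with only its weight (3.3 N) on the wrist. The side force is under 1 N.

```bash
python3 -c "
from h import *
sign_off(); print(read_time_s())"
```

```text
the job is handed in; nothing more can be done
the job is handed in; nothing more can be done
```

I set the leak test up as asked and handed it in at about 26.5 s, with the gripper still holding the rod. The sign-off reports no verdict.

- **Knob:** I turned it from one dot over both clicks to three dots. Close and final pictures both show the pointer line on the three-dot row.
- **Rod:** I gripped the large rod, not the two small look-alikes, and drew it straight up 47 mm. Side forces during the lift stayed at or below about 3.3 N. About 41 mm of the rod is still in the bore.
- **Level:** The disc's centre is at about 159.6 mm, from the gripper's travel. I put the pointer tip at 159.5 to 160 mm from two wrist views.
- **Hold:** At the end the wrist carried about 3.3 N, which matches the rod's weight. The finger gap was steady, with no sign of slip.

**Checks that disagreed or were missing:**
- Two wrist views put the tip at 158.5 to 161.5 mm, so expect about 1 to 2 mm of uncertainty in the level.
- In the last wrist picture the rod's edges lay 2 to 10 pixels from where I predicted, in mixed directions.
- The side-camera network put the disc and the tip about 2 pixels off from my estimates. Both moved the same way, so I put it down to calibration.
- With the rod raised, the top camera's network did not find the tip.
- I did not check every bystander at the end. No contact force showed up in the readings I took.

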